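# Seat the test cartridge and lock the toggle clamp

### The job

Push the white test cartridge along its channel until it bears firmly on the rubber end buffer, then push the toggle clamp's black handle down past its over-centre point until it comes up hard on its own stop, so that the rubber foot stays locked down on the cartridge; then let go. The buffer and the handle are set differently each time, so go by feel and gently: never push on the cartridge or the clamp with more than 25 N, and leave the bottle, jar and beaker alone.

Things in the scene. Friction and masses are not known exactly. Their poses are not given: they have to be found in the camera images.
- fixture: Clamp fixture fixed to the bench. Aluminium base plate 210 x 190 x 12 mm; origin at bench level, x along the channel towards the end stop (away from the robot), y towards the handle, z up. Plate spans x -120..90, y -105..85 mm. The steel clamp tower stands at x 14..46, y -8..48 mm, top z = 82 mm; the open clamp arm stands up from it at x = 30 mm, up to z = 125 mm.
- channel (a point): Middle of the channel floor, fixture (0, -50, 12) mm, axes as the fixture's. The channel runs along x, 45 mm wide, between grey rails 14 mm high, open at its -x end. In the clamp-side rail, at x = 45 mm, a sprung steel roller sticks out 5 mm: the cartridge must be pushed past it (up to 8 N); it then drags on the cartridge by 2 to 4 N and keeps it where it is left.
- cartridge: White plastic test cartridge, a block 110 (x) x 43 (y) x 40 mm (z), 0.13 to 0.25 kg, lying in the channel short of the buffer; origin at the middle of its underside, x towards the buffer. Front face at x = +55 mm, rear face (the one to push) at x = -55 mm. It is home when it has come up against the buffer and still presses on it when let go.
- handle_pivot (a point): Handle's pivot axis, fixture (30, 35, 75) mm; axes as the fixture's. The handle swings about the fixture's x axis, in its plane x = 30 mm. The handle is a steel bar with a black round grip, 18 mm in diameter, from 42 to 132 mm from the pivot. The bar is bolted to its hub at an angle that differs each time by up to 0.12 rad either way and is NOT measured.
- handle (a joint): Angle of the handle's hub, rad. 0 = open; the bar then leans 1.27 +- 0.12 above level towards fixture +y, and as much less as this value grows when it is pushed outward and down. Over centre at 1.08, firm stop at 1.13. Friction 0.25 N m; from 0.7 the sprung foot is squeezed, the push at 100 mm rises to about 10 N and falls again near 1.08. Let go before 1.0 it springs back.
- foot: Rubber foot, 18 mm in diameter, on the clamp arm's sprung spindle; origin at the middle of its underside. Driven by the handle; when locked it presses on the cartridge's top with about 35 to 40 N, at fixture (30, -50) mm.
- reagent_bottle: bystander: bottle 48 mm in diameter, 110 mm high, origin under its middle
- sample_jar: bystander: jar 44 mm in diameter, 60 mm high, origin under its middle
- beaker: bystander: open glass beaker 64 mm in diameter, 80 mm high, origin under its middle
- end_stop: Fixed aluminium block 14 x 69 x 32 mm that closes the channel; origin under its middle, fixture (82, -50, 12) mm. It carries the end buffer, a rubber disc 24 mm in diameter on a screw, axis 18 mm above the channel floor. The screw is set differently each time, NOT measured: its face is anywhere from x = 50 to 64 mm of the fixture. The buffer is sprung: 2 N per mm for 4 mm (8 N), then rigid.

How it is judged:
On the way, in this order (a step that is already met when the one before it is completed fails the run):
1. the cartridge bears on the end buffer while the clamp is still open (contact force between cartridge and end_stop above 0.5 N and value of joint handle below 0.5 rad), for 0.2 s.
2. the handle is past centre and on its stop, the foot pressing on the cartridge (value of joint handle above 1.11 rad and contact force between foot and cartridge above 12 N), for 0.2 s.
At the end, for the whole second after the job is handed in: The cartridge lies flat in the channel, straight within 0.06 rad, and still presses on the end buffer with more than 0.5 N; the handle's hub is at 1.11 rad or more (within 0.02 rad of its stop); the foot presses on the cartridge with more than 12 N; all at rest (all of step 2 and contact force between cartridge and end_stop above 0.5 N and z of cartridge in the frame of fixture below 0.015 m and angle between the x axis of cartridge and the x axis of fixture, either way round below 0.06 rad and linear speed of cartridge below 0.01 m/s); the robot touches nothing.
It fails at once if the robot pushes on the cartridge with more than 25 N (contact force between any of the fingers, the arm and cartridge above 25 N).
It fails at once if the robot pushes on the fixture, its clamp or handle with more than 25 N (contact force between any of the fingers, the arm and fixture above 25 N).
It fails at once if a bottle, jar or beaker is moved by more than 15 mm (distance of any of reagent_bottle, sample_jar, beaker from where it was at the start of the episode above 0.015 m).
It also fails if it takes over 64 s, if anything falls off the work surface, if the arm or the gripper's body presses on something with over 40 N, if the wrist force passes 120 N, or if a joint passes its speed limit or range.

### The arm

A 6-joint arm with a two-finger parallel gripper is mounted at the origin on the work surface. World frame = base frame: x ahead of the robot, y to its left, z up, the work surface at z = 0. Lengths are in m, angles in rad, forces in N, time in s.
With the tool pointing down it reaches from about 0.325 to 0.85 m from the base axis. Payload 4.4 kg.
Tool frame: the origin (TCP) lies midway between the tips of the shut fingers; the grasp point (between the pads) lies 19 mm behind it (pinch_z is the distance from the TCP to the grasp point, in m); z points along the fingers, x is the direction in which the jaws open and shut, and the axes are right-handed (so a half turn about z gives the same grasp; the last joint's range is limited). The gripper opens to 94 mm and grips with 3 to 60 N. Pads are 16 mm wide; open, the fingers measure 119 mm over their backs; the gripper's body (75 mm by 177 mm) begins 78 mm behind the grasp point.
Start: joints at [1.016, 0.207, 1.542, -0, 1.393, -0.15], TCP at [0.226, 0.529, 0.205] pointing down, gripper open.
Joint ranges: [-2.73, 2.73], [-0.86, 2.22], [0.23, 2.46], [-1.11, 4.25], [0.08, 2.63], [-2.82, 2.82]. Speed limits (rad/s): [2.79, 2.79, 3.14, 3.14, 3.14, 3.14].

### API

Orientations are given as [roll, pitch, yaw] about the fixed x, y, z axes, in that order (R = Rz(yaw) Ry(pitch) Rx(roll)).
In Python, from bench import read_state, camera, job_done, pinch_z gives the robot as it stands.
- The arm moves only by the tool send_rows, never from a script. Its argument "series" is one flat list of numbers, 7 for each row, row after row: the shift along the world's x, y, z in m, then the turn, a rotation vector about the world's x, y, z in units of 6 degrees (1.0 is 6 degrees), then the gripper command: -1 is shut, 1 is fully open, values between are in proportion. In form: [tx, ty, tz, rx, ry, rz, jaw, tx, ty, tz, rx, ry, rz, jaw, ...]. A call has 1 to 12 rows; each row is the pose to reach, as a shift and turn from the pose measured when the call began; what a row does not reach only later rows make up. A row lasts 1/12 s, in which the tool goes at most 41.7 mm and 7.16 degrees, less where a joint would pass 70% of its speed; a pose out of reach is approached as far as the arm can. A call with a gripper value outside its range is refused whole. The fingers move at their own pace and stop on an object; "squeeze" is the grip in N (left out, the last holds). Time passes only in rows, so rows that repeat a pose let the fingers close. It gives the time, the measured TCP pose, the force and the opening at its end, in the units of the state.
- read_state(): the state, without advancing time (a new reading comes with each control period).
- camera(name): name is "scene" or "top" or "wrist"; returns a dict with "image" (420x560x3 uint8, red, green, blue), "fx", "fy", "cx", "cy" (pixels), "origin" and "attitude" of the camera in the world. Camera axes: x right, y up, looking along -z (the intrinsics and any distortion apply to the point x, -y, -z); pixel columns grow to the right and rows downward; lengths in m; the calibration is good to about 2 mm. The wrist camera is an equidistant fisheye: a pixel r from the principal point sees the ray r / f radians off the axis. A picture is of the moment at which its call begins. There is no depth.
- job_done(): hands the job in, once; it reports no verdict.
The state is a dict: "t": time; "qpos": joint angles; "joint_velocities": joint speeds; "effort": joint torques, N m; "tcp_pos": TCP position; "tcp_rot": TCP orientation; "ft_force": force on the tool from outside, world axes, zero at the start; "wrist_torque": the same for the moment, N m; "width": opening from 0.0 (shut) to 1.0 (fully open).
Only numpy, scipy, OpenCV 4.12 (cv2) and the standard library are available. Lean on these libraries where they do the work, as an engineer would, in place of code of your own. Each camera call takes 0.05 s, during which the arm holds its last target. There are 200 camera calls.

## Working session

There is one attempt and no reset: what is moved stays moved. The work goes in short steps, Python scripts to look and compute and a tool call to move; the robot and the scene stay as the last step left them, time stands still between calls to the robot, and variables do not carry over. Pictures are saved under pics/ and viewed, about 8 in all and at most 12, crops included, and the job is handed in when it is done.

Besides the shell and the picture viewer there is one more tool, called after ">>>" in YAML: its name, and indented under it one key for each argument. send_rows: Moves the arm, as the interface text tells. Its arguments: {"type":"object","properties":{"series":{"type":"array","items":{"type":"number"}},"squeeze":{"type":"number"}},"required":["series"]}

```bash
mkdir -p pics; cat > h.py <<'E'
import numpy as np, cv2
from bench import read_state, camera, job_done, pinch_z
from scipy.spatial.transform import Rotation as R
def ray(c,u,v):
    d=np.array([(u-c["cx"])/c["fx"],-(v-c["cy"])/c["fy"],-1.0])
    A=att(c); d=A@d
    return np.array(c["origin"]),d/np.linalg.norm(d)
def att(c):
    a=np.array(c["attitude"],float)
    return a if a.shape==(3,3) else R.from_euler("xyz",a).as_matrix()
def onz(c,u,v,z):
    o,d=ray(c,u,v); return o+d*(z-o[2])/d[2]
def proj(c,p):
    q=att(c).T@(np.array(p)-np.array(c["origin"]))
    return c["cx"]+c["fx"]*q[0]/-q[2], c["cy"]+c["fy"]*q[1]/q[2]
E
python3 - <<'E'
from h import *
import pickle
d={}
for n in ("top","scene"):
    c=camera(n); d[n]=c; print(n,{k:v for k,v in c.items() if k!="image"})
    cv2.imwrite(f"pics/{n}0.png",cv2.cvtColor(c["image"],cv2.COLOR_RGB2BGR))
pickle.dump(d,open("c0.pkl","wb")); print(read_state(),pinch_z)
E
```

```text
top {'fx': 501.1761697039492, 'fy': 501.1761697039492, 'cx': 276.5340123828257, 'cy': 211.3364618541359, 'origin': array([0.33392759, 0.00811911, 1.38451895]), 'attitude': array([ 0.19336114, -0.00590806, -1.56536082])}
scene {'fx': 478.56460253480714, 'fy': 478.56460253480714, 'cx': 280.3139210220247, 'cy': 220.35127131555288, 'origin': array([ 1.35145916, -0.28121427,  0.97675359]), 'attitude': array([0.76034612, 0.00379101, 1.23505153])}
{'t': 0.1, 'qpos': array([ 1.01551040e+00,  2.07344038e-01,  1.54277593e+00, -2.55319068e-05,
        1.39351046e+00, -1.50491592e-01]), 'joint_velocities': array([ 0.00069631, -0.00325136, -0.00402666,  0.00038132,  0.00082964,
        0.00039493]), 'effort': array([-2.15343302e-04, -3.71866715e+01, -2.82293969e+01,  7.00628618e-02,
        3.11766076e-02, -7.06920969e-05]), 'tcp_pos': array([0.2260821 , 0.52790563, 0.20441835]), 'tcp_rot': array([-3.14131198e+00,  2.01850981e-03,  1.16600680e+00]), 'ft_force': array([-0.07838639,  0.19929392, -0.35752078]), 'wrist_torque': array([ 0.0139931 ,  0.0011027 , -0.00907457]), 'width': 0.999690010810838} 0.0188
```

View pics/top0.png

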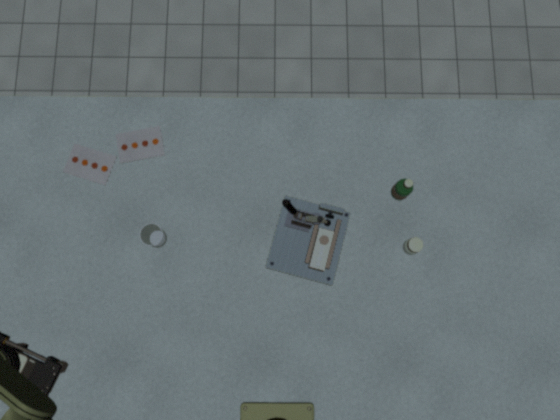

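View pics/scene0.png

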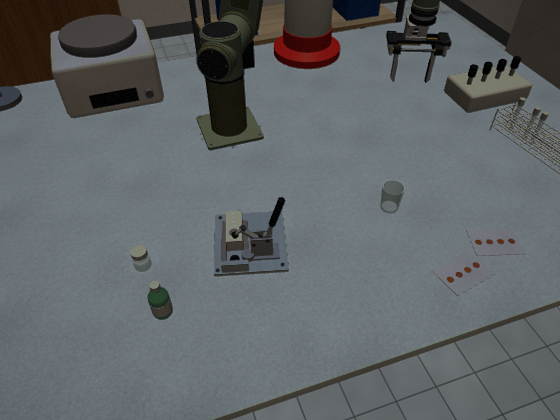

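Top view: the fixture sits at about (308,240), the handle grip at about (290,206) and the white cartridge at (321,248). Bottle, jar and beaker are well clear. I'll enlarge both views.

```bash
python3 - <<'E'
from h import *
import pickle
d=pickle.load(open("c0.pkl","rb"))
t=d["top"]["image"][185:295,255:365]; s=d["scene"]["image"][190:285,205:300]
f=lambda a:cv2.resize(np.clip(a.astype(float)*1.8,0,255).astype(np.uint8),(400,400),interpolation=cv2.INTER_CUBIC)
cv2.imwrite("pics/crop.png",cv2.cvtColor(np.hstack([f(t),f(s)]),cv2.COLOR_RGB2BGR))
E
```

```text
(no output)
```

View pics/crop.png

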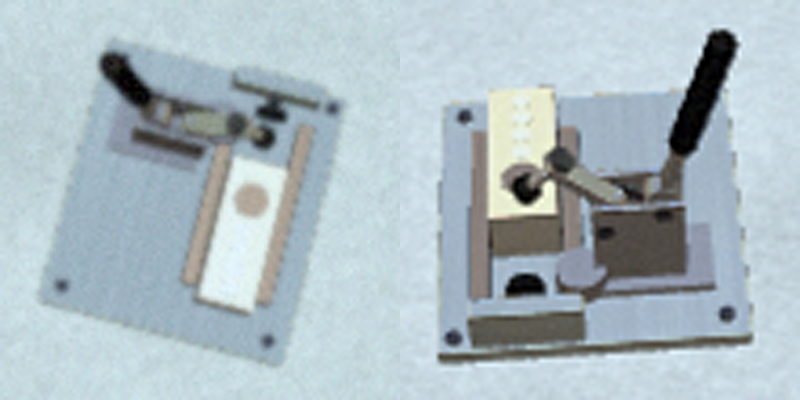

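The crop gives clear plate corners, the grip tip (top crop (108,60), scene crop (722,36)) and the cartridge's top edges. Next I'll fit the fixture and triangulate.

```bash
python3 - <<'E'
from h import *
import pickle
from scipy.optimize import least_squares
d=pickle.load(open("c0.pkl","rb")); T,S=d["top"],d["scene"]
ft=lambda x,y:(255+(x+.5)*110/400-.5,185+(y+.5)*110/400-.5)
fs=lambda x,y:(205+(x-400+.5)*95/400-.5,190+(y+.5)*95/400-.5)
W=[(onz(T,*ft(*p),.012)[:2],q) for p,q in [((40,300),(-.12,.085)),((283,362),(-.12,-.105)),((110,40),(.09,.085)),((345,95),(.09,-.105))]]
W+=[(onz(S,*fs(*p),.012)[:2],q) for p,q in [((440,355),(.09,-.105)),((752,338),(.09,.085)),((443,103),(-.12,-.105))]]
Rt=lambda a:np.array([[np.cos(a),-np.sin(a)],[np.sin(a),np.cos(a)]])
f=lambda p:np.concatenate([p[:2]+Rt(p[2])@np.array(q)-w for w,q in W])
r=least_squares(f,[.4,0,0]); print(r.x,np.round(f(r.x).reshape(-1,2)*1e3,1))
P=r.x
def loc(p): return np.r_[Rt(P[2]).T@(p[:2]-P[:2]),p[2:]]*1e3
def tri(a,b):
    o1,d1=ray(T,*ft(*a));o2,d2=ray(S,*fs(*b))
    s=np.linalg.lstsq(np.c_[d1,-d2],o2-o1,rcond=None)[0]
    p,q=o1+s[0]*d1,o2+s[1]*d2; return (p+q)/2,np.linalg.norm(p-q)
p,e=tri((108,58),(722,36)); print("tip",p,loc(p),e)
p,e=tri((148,110),(676,150)); print("grip base",p,loc(p),e)
for c in [(193,297),(252,312),(233,155),(288,165)]: print("cartT",loc(onz(T,*ft(*c),.052)))
for c in [(490,215),(558,215),(488,90),(555,90)]: print("cartS",loc(onz(S,*fs(*c),.052)))
# buffer/end stop
for c in [(470,318),(582,312)]: print("stop",loc(onz(S,*fs(*c),.044)))
E
```

```text
[ 0.5430633  -0.0792886  -0.25084988] [[ 0.7  2.5]
 [-1.4  0.3]
 [ 3.5  2.5]
 [-1.5 -0.9]
 [ 0.1 -2.6]
 [-2.7  1.2]
 [ 1.3 -2.8]]
tip [ 0.59122303 -0.01664764  0.20536238] [ 31.10321845  72.63497381 205.36237794] 0.0008562841551281094
grip base [ 0.57592417 -0.04399046  0.10697991] [ 23.07041808  42.35033698 106.97991146] 0.0060840501010228625
cartT [-92.61306234 -26.39614034  52.        ]
cartT [-92.27069035 -70.63080273  52.        ]
cartT [ 16.74834741 -29.68104598  52.        ]
cartT [ 19.82939907 -70.85421971  52.        ]
cartS [ 15.92426585 -68.72681109  52.        ]
cartS [ 19.57452275 -27.45075771  52.        ]
cartS [-91.61631028 -69.28316926  52.        ]
cartS [-87.78431535 -26.16762441  52.        ]
stop [ 88.27982127 -81.61319628  44.        ]
stop [ 89.5758579  -15.93303182  44.        ]
```

>>> send_rows:
  series: [0.184,-0.625,-0.04,0,0,1.47,-1,0.184,-0.625,-0.04,0,0,1.47,-1,0.184,-0.625,-0.04,0,0,1.47,-1,0.184,-0.625,-0.04,0,0,1.47,-1,0.184,-0.625,-0.04,0,0,1.47,-1,0.184,-0.625,-0.04,0,0,1.47,-1,0.184,-0.625,-0.04,0,0,1.47,-1,0.184,-0.625,-0.04,0,0,1.47,-1,0.184,-0.625,-0.04,0,0,1.47,-1,0.184,-0.625,-0.04,0,0,1.47,-1,0.184,-0.625,-0.04,0,0,1.47,-1,0.184,-0.625,-0.04,0,0,1.47,-1]
  squeeze: 20

```text
t: 1.1
tcp_pos: [0.3668, 0.0478, 0.1739]
tcp_rot: [3.141, 0.002, 1.32]
ft_force: [-0.1, -0.5, 0.3]
width: 0.186
```

>>> send_rows:
  series: [0.043,-0.145,-0.06,0,0,0,-1,0.043,-0.145,-0.06,0,0,0,-1,0.043,-0.145,-0.06,0,0,0,-1,0.043,-0.145,-0.06,0,0,0,-1,0.043,-0.145,-0.06,0,0,0,-1,0.043,-0.145,-0.11,0,0,0,-1,0.043,-0.145,-0.14,0,0,0,-1,0.043,-0.145,-0.151,0,0,0,-1,0.043,-0.145,-0.151,0,0,0,-1,0.043,-0.145,-0.151,0,0,0,-1]

```text
t: 1.93
tcp_pos: [0.409, -0.0964, 0.0224]
tcp_rot: [-3.14, 0.001, 1.32]
ft_force: [-0.1, -0.4, 0.5]
width: 0.003
```

```bash
python3 - <<'E'
from h import *
for n in ("top","scene"):
    c=camera(n); u,v=proj(c,[.455,-.11,.05]); u,v=int(u),int(v)
    a=c["image"][v-65:v+65,u-65:u+65]
    globals()[n]=cv2.resize(np.clip(a.astype(float)*1.8,0,255).astype(np.uint8),(400,400),interpolation=cv2.INTER_CUBIC)
cv2.imwrite("pics/push0.png",cv2.cvtColor(np.hstack([top,scene]),cv2.COLOR_RGB2BGR))
s=read_state(); print(s["tcp_pos"],s["tcp_rot"],s["ft_force"])
E
```

```text
[ 0.41115533 -0.09744358  0.02424926] [3.13853436e+00 2.24334564e-03 1.32057186e+00] [ 0.27663155 -0.14581087 -1.02865707]
```

View pics/push0.png

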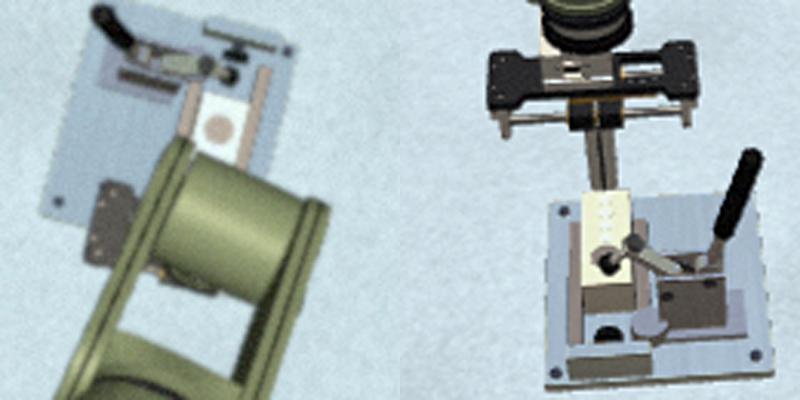

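The picture shows the fingers centred behind the cartridge's rear face and clear of the clamp. I'll push slowly to just before the roller.

>>> send_rows:
  series: [0.01,-0.0025,0,0,0,0,-1,0.0194,-0.005,0,0,0,0,-1,0.0223,-0.0057,0,0,0,0,-1,0.0252,-0.0065,0,0,0,0,-1,0.0281,-0.0072,0,0,0,0,-1,0.031,-0.008,0,0,0,0,-1,0.0339,-0.0087,0,0,0,0,-1,0.0368,-0.0094,0,0,0,0,-1,0.0397,-0.0102,0,0,0,0,-1,0.0426,-0.0109,0,0,0,0,-1,0.0455,-0.0117,0,0,0,0,-1,0.0455,-0.0117,0,0,0,0,-1]

```text
t: 3.03
tcp_pos: [0.4564, -0.1091, 0.0238]
tcp_rot: [3.139, 0.002, 1.32]
ft_force: [-1.5, 0.7, -0.4]
width: 0.004
```

>>> send_rows:
  series: [0.0015,-0.0004,0,0,0,0,-1,0.003,-0.0008,0,0,0,0,-1,0.0045,-0.0012,0,0,0,0,-1,0.006,-0.0015,0,0,0,0,-1,0.0075,-0.0019,0,0,0,0,-1,0.0075,-0.0019,0,0,0,0,-1]

```text
t: 3.53
tcp_pos: [0.4644, -0.1112, 0.0237]
tcp_rot: [3.139, 0.002, 1.32]
ft_force: [-1.9, -0.0, -0.8]
width: 0.007
```

```bash
cat > st.py <<'E'
from h import *
def st():
    s=read_state(); a=-.25085
    c,n=np.cos(a),np.sin(a); M=np.array([[c,n,0],[-n,c,0],[0,0,1]])
    print(round(s["t"],2),"fix mm",np.round(M@(s["tcp_pos"]-[.5431,-.0793,0])*1e3,1),"F",np.round(M@s["ft_force"],1),"rot",np.round(s["tcp_rot"],3))
if __name__=="__main__": st()
E
python3 st.py
```

```text
3.53 fix mm [-68.3 -50.4  23.7] F [-1.9 -0.5 -0.8] rot [3.139e+00 2.000e-03 1.320e+00]
```

>>> send_rows:
  series: [0.001,-0.0002,0,0,0,0,-1,0.002,-0.0005,0,0,0,0,-1,0.002,-0.0005,0,0,0,0,-1]

```text
t: 3.78
tcp_pos: [0.4667, -0.1118, 0.0237]
tcp_rot: [3.138, 0.002, 1.32]
ft_force: [-2.5, 0.6, 0.1]
width: 0.006
```

>>> send_rows:
  series: [0.001,-0.0002,0,0,0,0,-1,0.002,-0.0005,0,0,0,0,-1,0.002,-0.0005,0,0,0,0,-1]

```text
t: 4.03
tcp_pos: [0.4681, -0.1122, 0.0234]
tcp_rot: [3.14, 0.002, 1.32]
ft_force: [-3.9, 0.2, -0.2]
width: 0.007
```

>>> send_rows:
  series: [0.001,-0.0002,0,0,0,0,-1,0.002,-0.0005,0,0,0,0,-1,0.002,-0.0005,0,0,0,0,-1]

```text
t: 4.28
tcp_pos: [0.4681, -0.1122, 0.0233]
tcp_rot: [-3.139, 0.002, 1.321]
ft_force: [-8.6, 0.6, 4.5]
width: 0.004
```

>>> send_rows:
  series: [0.001,-0.0002,0,0,0,0,-1,0.001,-0.0002,0,0,0,0,-1]

```text
t: 4.45
tcp_pos: [0.468, -0.1122, 0.0233]
tcp_rot: [-3.136, 0.003, 1.321]
ft_force: [-6.6, 0.2, 3.3]
width: 0.005
```

```bash
python3 - <<'E'
from h import *
from st import st
st()
for n in ("top","scene"):
    c=camera(n); u,v=proj(c,[.56,-.13,.03]); u,v=int(u),int(v)
    a=c["image"][v-30:v+30,u-30:u+30]; print(n,u-30,v-30)
    globals()[n]=cv2.resize(np.clip(a.astype(float)*1.8,0,255).astype(np.uint8),(400,400),interpolation=cv2.INTER_CUBIC)
cv2.imwrite("pics/push1.png",cv2.cvtColor(np.hstack([top,scene]),cv2.COLOR_RGB2BGR))
E
```

```text
4.45 fix mm [-64.6 -50.5  23.3] F [-6.4 -1.5  3.3] rot [-3.136e+00  3.000e-03  1.321e+00]
top 294 195
scene 206 219
```

View pics/push1.png

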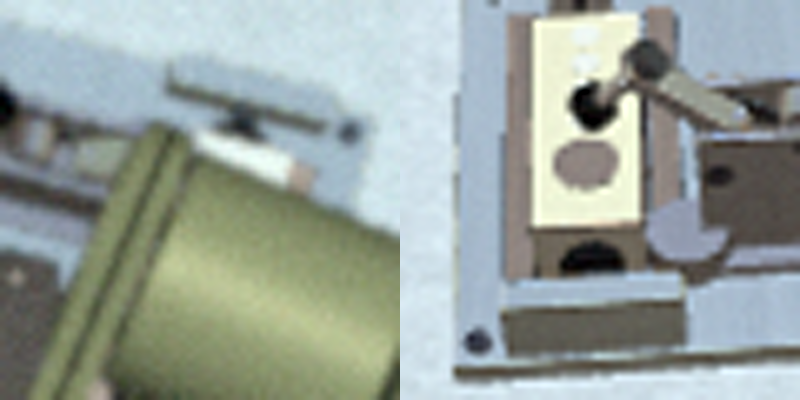

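```bash
python3 - <<'E'
from h import *
import pickle
d=pickle.load(open("c0.pkl","rb")); T,S=d["top"],d["scene"]
a=-.25085;c,n=np.cos(a),np.sin(a); M=np.array([[c,n,0],[-n,c,0],[0,0,1]])
L=lambda p:np.round(M@(p-[.5431,-.0793,0])*1e3,1)
g=lambda x,y:(206+(x-400+.5)*.15-.5,219+(y+.5)*.15-.5)
for p,z in [((532,228),.052),((638,222),.052),((503,277),.044),((685,270),.044),((505,312),.044),((685,300),.044)]: print(L(onz(S,*g(*p),z)))
g=lambda x,y:(294+(x+.5)*.15-.5,195+(y+.5)*.15-.5)
for p,z in [((200,130),.052),((305,162),.052),((167,90),.044),((325,130),.044),((345,75),.044)]: print(L(onz(T,*g(*p),z)))
E
```

```text
[ 56.1 -70.5  52. ]
[ 56.7 -30.7  52. ]
[ 72.3 -82.2  44. ]
[ 74.9 -14.2  44. ]
[ 89.  -81.4  44. ]
[ 89.2 -14.7  44. ]
[ 55.2 -33.8  52. ]
[ 53.2 -78.1  52. ]
[ 69.6 -17.2  44. ]
[ 69.9 -83.7  44. ]
[ 94.3 -86.3  44. ]
```

>>> send_rows:
  series: [0.001,-0.0002,0,0,0,0,-1,0.002,-0.0005,0,0,0,0,-1,0.003,-0.0007,0,0,0,0,-1,0.003,-0.0007,0,0,0,0,-1]

```text
t: 4.88
tcp_pos: [0.4679, -0.1121, 0.0233]
tcp_rot: [-3.129, 0.003, 1.321]
ft_force: [-11.9, 1.3, 9.8]
width: 0.007
```

```bash
python3 st.py
```

```text
4.88 fix mm [-64.7 -50.5  23.3] F [-11.9  -1.7   9.8] rot [-3.129e+00  3.000e-03  1.321e+00]
```

```bash
python3 - <<'E'
from h import *
s=read_state(); print(s["ft_force"],s["wrist_torque"],s["qpos"],s["effort"],s["tcp_rot"])
c=camera("wrist"); cv2.imwrite("pics/w.png",cv2.cvtColor(np.clip(c["image"].astype(float)*1.6,0,255).astype(np.uint8),cv2.COLOR_RGB2BGR))
print({k:v for k,v in c.items() if k!="image"})
E
```

```text
[-11.93011346   1.27164792   9.77324254] [ 0.13764749  2.04474381 -0.15664908] [-0.41190475  0.25855497  1.90576941 -0.00567052  0.98956238 -1.72995548] [  0.85607836 -30.52938938 -25.74971616   0.89943459  -3.48349571
  -0.11594037] [-3.12870161e+00  2.69168993e-03  1.32121065e+00]
{'fx': 325.19226210127806, 'fy': 325.19226210127806, 'cx': 280.9368577945035, 'cy': 205.01115909741029, 'origin': array([ 0.39179529, -0.09136362,  0.20358929]), 'attitude': array([-0.2707889 ,  0.00165399,  1.3204172 ])}
```

View pics/w.png

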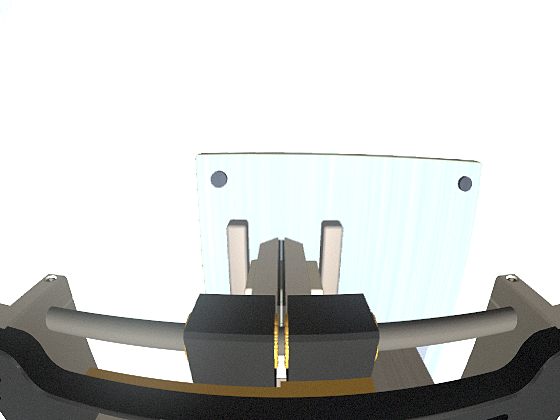

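The wrist view shows the fingertips in the channel between the rails. Cross-compliance is adding a downward load at the tip, so I'll unload and approach again with that compensated.

>>> send_rows:
  series: [-0.004,0.001,0.001,0,0,0,-1,-0.006,0.0015,0.001,0,0,0,-1,-0.006,0.0015,0.001,0,0,0,-1]

```text
t: 5.18
tcp_pos: [0.4635, -0.1111, 0.0251]
tcp_rot: [-3.133, 0.003, 1.321]
ft_force: [0.7, 0.9, 0.3]
width: 0.006
```

```bash
python3 st.py
```

```text
5.18 fix mm [-69.2 -50.6  25.1] F [0.4 1.  0.3] rot [-3.133e+00  3.000e-03  1.321e+00]
```

>>> send_rows:
  series: [0.002,-0.0005,0,0,0,0,-1,0.004,-0.001,0,0,0,0,-1,0.004,-0.001,0,0,0,0,-1]

```text
t: 5.43
tcp_pos: [0.4679, -0.1122, 0.0254]
tcp_rot: [-3.133, 0.003, 1.321]
ft_force: [-1.4, -0.1, 1.6]
width: 0.007
```

>>> send_rows:
  series: [0.001,-0.0002,0,0,0,0,-1,0.001,-0.0002,0,0,0,0,-1]

```text
t: 5.6
tcp_pos: [0.4679, -0.1122, 0.0252]
tcp_rot: [-3.13, 0.003, 1.321]
ft_force: [-3.9, 0.5, 3.4]
width: 0.005
```

>>> send_rows:
  series: [0.001,-0.0002,0,0,0,0,-1,0.001,-0.0002,0,0,0,0,-1]

```text
t: 5.77
tcp_pos: [0.4679, -0.1121, 0.025]
tcp_rot: [-3.127, 0.003, 1.321]
ft_force: [-6.3, 1.4, 4.7]
width: 0.003
```

>>> send_rows:
  series: [-0.002,0.0005,0,-0.035,-0.135,0,-1,-0.002,0.0005,0,-0.035,-0.135,0,-1,0.001,-0.0002,0.0005,-0.035,-0.135,0,-1,0.002,-0.0005,0.001,-0.035,-0.135,0,-1,0.003,-0.0007,0.0015,-0.035,-0.135,0,-1,0.003,-0.0007,0.0015,-0.035,-0.135,0,-1]

```text
t: 6.27
tcp_pos: [0.4688, -0.1122, 0.0255]
tcp_rot: [-3.137, 0.003, 1.322]
ft_force: [-5.2, 0.4, -1.7]
width: 0.004
```

```bash
python3 st.py
```

```text
6.27 fix mm [-63.8 -50.3  25.5] F [-5.1 -0.9 -1.7] rot [-3.137e+00  3.000e-03  1.322e+00]
```

>>> send_rows:
  series: [0.001,-0.0002,0.0003,-0.01,-0.04,0,-1,0.002,-0.0005,0.0007,-0.01,-0.04,0,-1,0.003,-0.0007,0.001,-0.01,-0.04,0,-1,0.003,-0.0007,0.001,-0.01,-0.04,0,-1]

```text
t: 6.6
tcp_pos: [0.4693, -0.1122, 0.0254]
tcp_rot: [-3.135, 0.003, 1.322]
ft_force: [-7.6, -0.2, -0.5]
width: 0.004
```

```bash
python3 st.py
```

```text
6.6 fix mm [-63.3 -50.1  25.4] F [-7.3 -2.1 -0.5] rot [-3.135e+00  3.000e-03  1.322e+00]
```

>>> send_rows:
  series: [0.001,-0.0002,0.0003,-0.01,-0.04,0,-1,0.002,-0.0005,0.0007,-0.01,-0.04,0,-1,0.003,-0.0007,0.001,-0.01,-0.04,0,-1,0.004,-0.001,0.0014,-0.01,-0.04,0,-1,0.004,-0.001,0.0014,-0.01,-0.04,0,-1]

```text
t: 7.02
tcp_pos: [0.4701, -0.1122, 0.0256]
tcp_rot: [-3.132, 0.002, 1.322]
ft_force: [-8.4, -0.7, 0.4]
width: 0.007
```

```bash
python3 st.py
```

```text
7.02 fix mm [-62.5 -50.   25.6] F [-7.9 -2.8  0.4] rot [-3.132e+00  2.000e-03  1.322e+00]
```

>>> send_rows:
  series: [0.002,-0.001,0.0005,-0.01,-0.06,0,-1,0.003,-0.0015,0.001,-0.01,-0.06,0,-1,0.004,-0.002,0.0013,-0.01,-0.06,0,-1,0.005,-0.0022,0.0016,-0.01,-0.06,0,-1,0.005,-0.0022,0.0016,-0.01,-0.06,0,-1]

```text
t: 7.43
tcp_pos: [0.4706, -0.1128, 0.0254]
tcp_rot: [-3.128, 0.001, 1.322]
ft_force: [-10.9, 0.7, 0.3]
width: 0.006
```

```bash
python3 st.py
```

```text
7.43 fix mm [-62.  -50.5  25.4] F [-10.7  -2.    0.3] rot [-3.128e+00  1.000e-03  1.322e+00]
```

>>> send_rows:
  series: [0.003,-0.0015,0.001,-0.01,-0.06,0,-1,0.005,-0.002,0.0016,-0.01,-0.06,0,-1,0.006,-0.0022,0.002,-0.01,-0.06,0,-1,0.006,-0.0022,0.002,-0.01,-0.06,0,-1]

```text
t: 7.77
tcp_pos: [0.4706, -0.1129, 0.0253]
tcp_rot: [-3.121, -0.001, 1.323]
ft_force: [-12.6, 2.2, 2.8]
width: 0.003
```

```bash
python3 st.py
```

```text
7.77 fix mm [-61.9 -50.6  25.3] F [-12.8  -1.    2.8] rot [-3.121e+00 -1.000e-03  1.323e+00]
```

>>> send_rows:
  series: [-0.002,0.0005,0,0,0,0,-1,-0.006,0.0015,0,-0.05,-0.19,0,-1,-0.0194,0.005,0,-0.05,-0.19,0,-1,-0.0194,0.005,0.02,-0.05,-0.19,0,-1,-0.0194,0.005,0.06,-0.05,-0.19,0,-1,-0.0194,0.005,0.1,-0.05,-0.19,0,-1,-0.0194,0.005,0.14,-0.05,-0.19,0,-1,-0.0194,0.005,0.175,-0.05,-0.19,0,-1,-0.0194,0.005,0.175,-0.05,-0.19,-1,-1,-0.0194,0.005,0.175,-0.05,-0.19,-2,-1,-0.0194,0.005,0.175,-0.05,-0.19,-3,-1]

```text
t: 8.68
tcp_pos: [0.4541, -0.1088, 0.203]
tcp_rot: [3.134, -0.006, 1.004]
ft_force: [-0.0, 0.3, -0.3]
width: 0.005
```

```bash
python3 st.py
```

```text
8.68 fix mm [-78.9 -50.6 203. ] F [-0.1  0.2 -0.3] rot [ 3.134 -0.006  1.004]
```

>>> send_rows:
  series: [0.02,0.008,0,0,0,-1.2,-1,0.04,0.015,0,0,0,-2.4,-1,0.06,0.022,0,0,0,-3.6,-1,0.08,0.03,0,0,0,-4.8,-1,0.1,0.037,0,0,0,-6,-1,0.124,0.046,0,0,0,-7.2,-1,0.124,0.046,0,0,0,-8.4,-1,0.124,0.046,0,0,0,-9.6,-1,0.124,0.046,0,0,0,-10.8,-1,0.124,0.046,0,0,0,-12,-1,0.124,0.046,0,0,0,-12,-1,0.124,0.046,-0.025,0,0,-12,-1]

```text
t: 9.68
tcp_pos: [0.584, -0.0639, 0.1844]
tcp_rot: [3.135, -0.021, -0.25]
ft_force: [0.4, -0.4, 0.9]
width: 0.007
```

```bash
python3 - <<'E'
from h import *
from st import st
st()
o=[]
for n in ("top","scene"):
    c=camera(n); u,v=proj(c,[.55,-.07,.1]); u,v=int(u),int(v); print(n,u-60,v-60)
    a=c["image"][v-60:v+60,u-60:u+60]
    o.append(cv2.resize(np.clip(a.astype(float)*1.8,0,255).astype(np.uint8),(400,400),interpolation=cv2.INTER_CUBIC))
cv2.imwrite("pics/h0.png",cv2.cvtColor(np.hstack(o),cv2.COLOR_RGB2BGR))
E
```

```text
9.68 fix mm [ 35.8  25.1 184.4] F [ 0.5 -0.3  0.9] rot [ 3.135 -0.021 -0.25 ]
top 244 164
scene 195 162
```

View pics/h0.png

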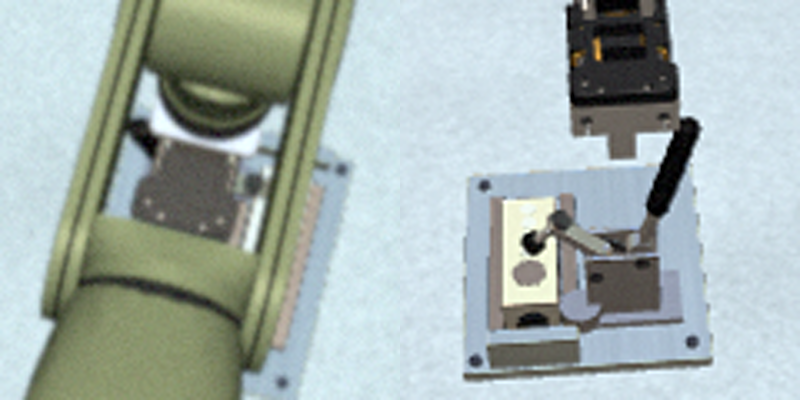

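The fingertips are on the inner (clamp) side of the handle, and the cartridge has stayed against the buffer. I'll centre on the handle plane and start feeling for it.

>>> send_rows:
  series: [-0.001,0.006,-0.003,0.02,0.1,0,-1,-0.0014,0.012,-0.006,0.05,0.19,0,-1,-0.0014,0.015,-0.006,0.05,0.19,0,-1,-0.0014,0.018,-0.006,0.05,0.19,0,-1,-0.0014,0.018,-0.006,0.05,0.19,0,-1]

```text
t: 10.2
tcp_pos: [0.5759, -0.0435, 0.1701]
tcp_rot: [3.135, 0.018, -0.249]
ft_force: [-0.1, -0.7, -0.2]
width: 0.003
```

```bash
python3 st.py
```

```text
10.2 fix mm [ 22.9  42.8 170.1] F [ 0.1 -0.7 -0.2] rot [ 3.135  0.018 -0.249]
```

>>> send_rows:
  series: [0.0068,-0.0017,0.007,-0.04,-0.165,0,-1,0.0068,-0.0017,0.007,-0.04,-0.165,0,-1,0.0068,-0.0017,0.007,-0.04,-0.165,0,-1,0.0068,-0.0017,0.007,-0.04,-0.165,0,-1]

```text
t: 10.53
tcp_pos: [0.5831, -0.0454, 0.1777]
tcp_rot: [3.135, -0.001, -0.249]
ft_force: [0.2, 0.2, -0.2]
width: 0.004
```

```bash
python3 st.py
```

```text
10.53 fix mm [ 30.3  42.7 177.7] F [ 0.2  0.3 -0.2] rot [ 3.135e+00 -1.000e-03 -2.490e-01]
```

>>> send_rows:
  series: [0.0012,0.0047,0.0007,0,0,0,-1,0.0023,0.009,0,0,0,0,-1,0.0035,0.0135,-0.0016,0,0,0,-1,0.0046,0.018,-0.0033,0,0,0,-1,0.0059,0.0232,-0.005,0,0,0,-1,0.0071,0.0278,-0.0072,0,0,0,-1,0.0083,0.0324,-0.0095,0,0,0,-1,0.0094,0.037,-0.0122,0,0,0,-1,0.0105,0.0412,-0.0149,0,0,0,-1,0.0105,0.0412,-0.0149,0,0,0,-1]

```text
t: 11.37
tcp_pos: [0.5935, -0.0029, 0.162]
tcp_rot: [3.136, -0.0, -0.248]
ft_force: [-0.1, -0.4, 0.8]
width: 0.005
```

```bash
python3 st.py
```

```text
11.37 fix mm [ 29.9  86.5 162. ] F [ 0.  -0.4  0.8] rot [ 3.136 -0.    -0.248]
```

>>> send_rows:
  series: [0.0009,0.0035,-0.0027,0,0,0,-1,0.0018,0.007,-0.0054,0,0,0,-1,0.0028,0.0108,-0.0089,0,0,0,-1,0.0037,0.0145,-0.0125,0,0,0,-1,0.0047,0.0183,-0.0168,0,0,0,-1,0.0057,0.0221,-0.0211,0,0,0,-1,0.0064,0.0248,-0.025,0,0,0,-1,0.007,0.0274,-0.0288,0,0,0,-1,0.007,0.0274,-0.0288,0,0,0,-1]

```text
t: 12.12
tcp_pos: [0.6008, 0.0245, 0.1332]
tcp_rot: [3.135, -0.001, -0.248]
ft_force: [-0.2, -2.1, 4.2]
width: 0.006
```

```bash
python3 st.py
```

```text
12.12 fix mm [ 30.1 114.9 133.2] F [ 0.3 -2.1  4.2] rot [ 3.135e+00 -1.000e-03 -2.480e-01]
```

>>> send_rows:
  series: [0.0004,0.0018,-0.003,0,0,0,-1,0.0009,0.0035,-0.006,0,0,0,-1,0.0013,0.0051,-0.0091,0,0,0,-1,0.0017,0.0066,-0.0123,0,0,0,-1,0.0021,0.008,-0.0155,0,0,0,-1,0.0024,0.0094,-0.0186,0,0,0,-1,0.0024,0.0094,-0.0186,0,0,0,-1]

```text
t: 12.7
tcp_pos: [0.6031, 0.0342, 0.1137]
tcp_rot: [3.135, -0.001, -0.248]
ft_force: [-0.2, -1.7, 1.6]
width: 0.005
```

```bash
python3 st.py
```

```text
12.7 fix mm [ 30.  124.8 113.7] F [ 0.2 -1.7  1.6] rot [ 3.135e+00 -1.000e-03 -2.480e-01]
```

>>> send_rows:
  series: [0.0001,0.0005,-0.0015,0,0,0,-1,0.0003,0.001,-0.003,0,0,0,-1,0.0004,0.0015,-0.0045,0,0,0,-1,0.0005,0.002,-0.006,0,0,0,-1,0.0005,0.002,-0.006,0,0,0,-1]

```text
t: 13.12
tcp_pos: [0.6032, 0.0367, 0.1069]
tcp_rot: [3.136, 0.0, -0.248]
ft_force: [0.7, -0.6, 1.2]
width: 0.004
```

```bash
python3 st.py
```

```text
13.12 fix mm [ 29.4 127.3 106.9] F [ 0.8 -0.4  1.2] rot [ 3.136  0.    -0.248]
```

Now in 2 mm steps down towards the stop.

>>> send_rows:
  series: [0.0001,0.0003,-0.001,0,0,0,-1,0.0002,0.0006,-0.002,0,0,0,-1,0.0002,0.0008,-0.003,0,0,0,-1,0.0002,0.0008,-0.003,0,0,0,-1]

```text
t: 13.45
tcp_pos: [0.6036, 0.0375, 0.1045]
tcp_rot: [3.136, 0.0, -0.248]
ft_force: [-1.2, -1.5, 3.4]
width: 0.006
```

>>> send_rows:
  series: [0.0001,0.0002,-0.001,0,0,0,-1,0.0001,0.0004,-0.002,0,0,0,-1,0.0001,0.0004,-0.002,0,0,0,-1]

```text
t: 13.7
tcp_pos: [0.6039, 0.0377, 0.1037]
tcp_rot: [3.136, -0.0, -0.248]
ft_force: [-2.2, -1.7, 7.2]
width: 0.008
```

>>> send_rows:
  series: [0.0001,0.0002,-0.001,0,0,0,-1,0.0001,0.0004,-0.002,0,0,0,-1,0.0001,0.0004,-0.002,0,0,0,-1]

```text
t: 13.95
tcp_pos: [0.6041, 0.0378, 0.1032]
tcp_rot: [3.135, -0.001, -0.248]
ft_force: [-3.4, -1.8, 8.4]
width: 0.003
```

>>> send_rows:
  series: [-0.0005,0.0002,-0.0015,0,0,0,-1,-0.001,0.0003,-0.003,0,0,0,-1,-0.001,0.0003,-0.0035,0,0,0,-1,-0.001,0.0003,-0.0035,0,0,0,-1]

```text
t: 14.28
tcp_pos: [0.6041, 0.0379, 0.1025]
tcp_rot: [3.135, -0.003, -0.248]
ft_force: [-2.9, -0.9, 11.3]
width: 0.006
```

```bash
python3 st.py
```

```text
14.28 fix mm [ 30.  128.7 102.5] F [-2.5 -1.6 11.3] rot [ 3.135e+00 -3.000e-03 -2.480e-01]
```

>>> send_rows:
  series: [-0.0005,0.0002,-0.002,0,0,0,-1,-0.001,0.0003,-0.004,0,0,0,-1,-0.001,0.0003,-0.005,0,0,0,-1,-0.001,0.0003,-0.005,0,0,0,-1]

```text
t: 14.62
tcp_pos: [0.6044, 0.0381, 0.1013]
tcp_rot: [3.136, -0.006, -0.247]
ft_force: [-4.9, -1.2, 16.3]
width: 0.005
```

```bash
python3 st.py
```

```text
14.62 fix mm [ 30.2 129.  101.3] F [-4.5 -2.4 16.3] rot [ 3.136 -0.006 -0.247]
```

>>> send_rows:
  series: [0,0,0.001,0,0,0,-1,0,-0.0005,0.004,0,0,0,-1,0,-0.001,0.008,0,0,0,-1,0,-0.001,0.008,0,0,0,-1,0,-0.001,0.008,0,0,0,-1]

```text
t: 15.03
tcp_pos: [0.6042, 0.0374, 0.1088]
tcp_rot: [3.136, -0.006, -0.247]
ft_force: [-0.4, -0.9, -0.4]
width: 0.006
```

```bash
python3 st.py
```

```text
15.03 fix mm [ 30.2 128.2 108.8] F [-0.2 -1.  -0.4] rot [ 3.136 -0.006 -0.247]
```

>>> send_rows:
  series: [0,-0.001,0.03,0,0,0,-1,0,-0.001,0.06,0,0,0,-1,-0.03,-0.001,0.1,0,0,0,-1,-0.07,-0.001,0.12,0,0,0,-1,-0.11,-0.001,0.12,0,0,0,-1,-0.15,-0.001,0.12,0,0,0,-1,-0.19,-0.001,0.12,0,0,0,-1,-0.21,0.04,0.12,0,0,0,-1,-0.22,0.08,0.12,0,0,0,-1,-0.22,0.12,0.12,0,0,0,-1,-0.22,0.16,0.12,0,0,0,-1,-0.22,0.16,0.12,0,0,0,-1]

```text
t: 16.03
tcp_pos: [0.3826, 0.2032, 0.2286]
tcp_rot: [3.139, -0.004, -0.24]
ft_force: [0.1, -0.2, 0.5]
width: 0.006
```

```bash
python3 - <<'E'
from h import *
from st import st
import pickle
st()
o=[];d={}
for n in ("top","scene"):
    c=camera(n); d[n]=c; u,v=proj(c,[.55,-.07,.08]); u,v=int(u),int(v); print(n,u-50,v-50)
    a=c["image"][v-50:v+50,u-50:u+50]
    o.append(cv2.resize(np.clip(a.astype(float)*1.8,0,255).astype(np.uint8),(400,400),interpolation=cv2.INTER_CUBIC))
pickle.dump(d,open("c1.pkl","wb"))
cv2.imwrite("pics/h1.png",cv2.cvtColor(np.hstack(o),cv2.COLOR_RGB2BGR))
E
```

```text
16.03 fix mm [-225.6  233.9  228.6] F [ 0.2 -0.2  0.5] rot [ 3.139 -0.004 -0.24 ]
top 253 176
scene 206 177
```

View pics/h1.png

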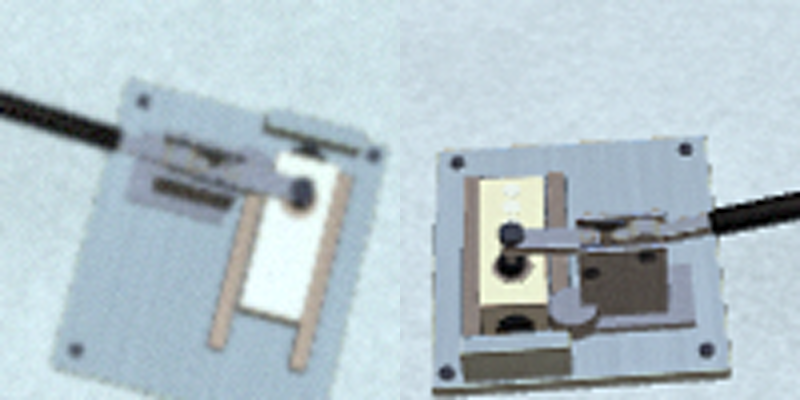

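The handle is down and stayed down, with the foot on the cartridge top and the cartridge front up at the buffer. I'll check the handle angle by the same method in both image pairs.

```bash
python3 - <<'E'
from h import *
import pickle
a=-.25085;c_,n_=np.cos(a),np.sin(a); M=np.array([[c_,n_,0],[-n_,c_,0],[0,0,1]])
L=lambda p:M@(p-[.5431,-.0793,0])*1e3
def grip(c):
    p=np.array(proj(c,[.58,-.02,.14])); g=c["image"].max(2)
    m=(g<38).astype(np.uint8); k,lab,stt,_=cv2.connectedComponentsWithStats(m)
    best=None
    for i in range(1,k):
        if 40<stt[i,4]<900:
            v,u=np.nonzero(lab==i); q=np.c_[u,v].astype(np.float32)
            if np.min(np.linalg.norm(q-p,axis=1))>35: continue
            (_,_),(w,h),_=cv2.minAreaRect(q)
            if max(w,h)/max(1,min(w,h))>1.5 and (best is None or len(q)>len(best)): best=q
    m_=best.mean(0); U=np.linalg.svd(best-m_,full_matrices=False)[2][0]; s=(best-m_)@U
    return m_, m_+U*s.max(), m_+U*s.min(), len(best)
for f in ("c0.pkl","c1.pkl"):
    d=pickle.load(open(f,"rb")); G={n:grip(d[n]) for n in d}; B=L(np.array([0,0,0]))
    def tri(a,b):
        o1,d1=ray(d["top"],*a);o2,d2=ray(d["scene"],*b); s=np.linalg.lstsq(np.c_[d1,-d2],o2-o1,rcond=None)[0]
        return L((o1+s[0]*d1+o2+s[1]*d2)/2),np.linalg.norm(o1+s[0]*d1-o2-s[1]*d2)*1e3
    t,s=G["top"],G["scene"]; print(f,t[3],s[3])
    for i in (1,2):
        for j in (1,2):
            p,e=tri(t[i],s[j])
            if e<12: print(np.round(p,1),round(e,1),"ang",round(np.arctan2(p[2]-75,p[1]-35),3),"r",round(np.hypot(p[2]-75,p[1]-35)))
    p,e=tri(t[0],s[0]); print("centre",np.round(p,1),round(e,1),"ang",round(np.arctan2(p[2]-75,p[1]-35),3))
E
```

```text
c0.pkl 96 199
[ 26.4  43.  107. ] 6.2 ang 1.326 r 33
[ 30.6  74.5 207.5] 0.9 ang 1.281 r 138
centre [ 29.   59.5 159. ] 1.8 ang 1.287
c1.pkl 149 216
[29.5 77.2 84.6] 0.7 ang 0.225 r 43
[ 29.7 162.2 102.4] 3.0 ang 0.212 r 130
centre [ 29.6 120.   93.6] 1.7 ang 0.215
```

Vision gives about 1.07 rad of travel, though small biases could explain the gap to 1.13. A tighter estimate: use only the grip's axis slope in the scene view, intersected with the handle plane.

```bash
python3 - <<'E'
from h import *
import pickle
a=-.25085;c_,n_=np.cos(a),np.sin(a); M=np.array([[c_,n_,0],[-n_,c_,0],[0,0,1]])
L=lambda p:M@(p-[.5431,-.0793,0])
W=lambda q:M.T@np.array(q)+[.5431,-.0793,0]
def pl(c,u,v):
    o,d=ray(c,u,v); o=L(o); d=M@d; return (o+d*(.03-o[0])/d[0])[1:]*1e3
for f,th in (("c0.pkl",1.285),("c1.pkl",.2)):
    for n in ("scene","top"):
        c=pickle.load(open(f,"rb"))[n]; g=c["image"].max(2).astype(float)
        q0,q1=[np.array(proj(c,W([.03,.035+r*np.cos(th),.075+r*np.sin(th)]))) for r in (.055,.122)]
        ax=(q1-q0)/np.linalg.norm(q1-q0); nm=np.array([-ax[1],ax[0]]); P=[]
        for s in np.linspace(0,1,25):
            b=q0+s*(q1-q0); k=np.arange(-10,10.1,.25); xy=(b+k[:,None]*nm).astype(np.float32)
            pr=cv2.remap(g.astype(np.float32),xy[:,:1],xy[:,1:],cv2.INTER_LINEAR)[:,0]
            # half-level edges walking out from the darkest point near the axis
            i0=np.argmin(np.where(abs(k)<4,pr,999)); hl=(pr[i0]+np.percentile(pr,75))/2
            i=i0
            while i>0 and pr[i]<hl:i-=1
            j=i0
            while j<len(k)-1 and pr[j]<hl:j+=1
            P.append(b+(k[i]+k[j])/2*nm)
        Y=np.array([pl(c,*p) for p in P]); m=np.median(Y,0)
        vx,vy,x0,y0=cv2.fitLine(Y.astype(np.float32),cv2.DIST_HUBER,0,.01,.01).ravel()
        print(f,n,"slope ang",round(np.arctan(vy/vx),3),"through-pivot ang",round(np.arctan2(y0-75,x0-35),3),"mid",round(float(x0),1),round(float(y0),1))
E
```

```text
c0.pkl scene slope ang 1.276 through-pivot ang 1.278 mid 60.7 160.2
c0.pkl top slope ang 1.338 through-pivot ang 1.283 mid 61.2 163.6
c1.pkl scene slope ang 0.199 through-pivot ang 0.216 mid 120.2 93.7
c1.pkl top slope ang 0.233 through-pivot ang 0.195 mid 127.6 93.2
```

Estimates agree on about 1.07 ± 0.02, short of 1.13, so I won't assume it's on the stop. I'll go back, press again further out on the grip, and image it under load.

>>> send_rows:
  series: [0.03,-0.02,0,0,0,0,-1,0.06,-0.041,0,0,0,0,-1,0.09,-0.061,0,0,0,0,-1,0.12,-0.082,0,0,0,0,-1,0.15,-0.102,0,0,0,0,-1,0.18,-0.123,0,0,0,0,-1,0.21,-0.143,0,0,0,0,-1,0.2246,-0.1534,0,0,0,0,-1,0.2246,-0.1534,-0.03,0,0,0,-1,0.2246,-0.1534,-0.06,0,0,0,-1,0.2246,-0.1534,-0.1,0,0,0,-1,0.2246,-0.1534,-0.1,0,0,0,-1]

```text
t: 17.13
tcp_pos: [0.6007, 0.0428, 0.1188]
tcp_rot: [3.131, 0.013, -0.246]
ft_force: [-1.3, -0.3, -2.5]
width: 0.001
```

```bash
python3 st.py
```

```text
17.13 fix mm [ 25.5 132.6 118.8] F [-1.2 -0.6 -2.5] rot [ 3.131  0.013 -0.246]
```

>>> send_rows:
  series: [0.0064,0.0067,0,-0.03,-0.12,0,-1,0.0064,0.0067,-0.003,-0.03,-0.12,0,-1,0.0064,0.0067,-0.004,-0.03,-0.12,0,-1,0.0064,0.0067,-0.004,-0.03,-0.12,0,-1]

```text
t: 17.47
tcp_pos: [0.6086, 0.0493, 0.1169]
tcp_rot: [3.132, -0.004, -0.246]
ft_force: [0.9, -0.0, 1.2]
width: 0.006
```

```bash
python3 st.py
```

```text
17.47 fix mm [ 31.6 140.9 116.9] F [0.9 0.2 1.2] rot [ 3.132 -0.004 -0.246]
```

>>> send_rows:
  series: [0,0,-0.001,0,0,0,-1,0,0,-0.003,0,0,0,-1,0,0,-0.004,0,0,0,-1,0,0,-0.004,0,0,0,-1]

```text
t: 17.8
tcp_pos: [0.6088, 0.0494, 0.1133]
tcp_rot: [3.132, -0.004, -0.246]
ft_force: [-0.1, -0.2, -0.2]
width: 0.006
```

>>> send_rows:
  series: [0,0,-0.001,0,0,0,-1,0,0,-0.002,0,0,0,-1,0,0,-0.002,0,0,0,-1]

```text
t: 18.05
tcp_pos: [0.6085, 0.0495, 0.111]
tcp_rot: [3.132, -0.004, -0.246]
ft_force: [-0.6, 0.6, -0.5]
width: -0.001
```

>>> send_rows:
  series: [0,0,-0.001,0,0,0,-1,0,0,-0.002,0,0,0,-1,0,0,-0.002,0,0,0,-1]

```text
t: 18.3
tcp_pos: [0.6083, 0.0495, 0.1086]
tcp_rot: [3.132, -0.003, -0.246]
ft_force: [-0.6, -0.1, 0.4]
width: 0.008
```

>>> send_rows:
  series: [0,0,-0.001,0,0,0,-1,0,0,-0.002,0,0,0,-1,0,0,-0.002,0,0,0,-1]

```text
t: 18.55
tcp_pos: [0.6087, 0.0496, 0.1073]
tcp_rot: [3.132, -0.004, -0.246]
ft_force: [-1.3, 0.1, 4.1]
width: 0.002
```

>>> send_rows:
  series: [0,0,-0.001,0,0,0,-1,0,0,-0.002,0,0,0,-1,0,0,-0.002,0,0,0,-1]

```text
t: 18.8
tcp_pos: [0.609, 0.0497, 0.1064]
tcp_rot: [3.132, -0.004, -0.246]
ft_force: [-2.6, 0.3, 6.9]
width: 0.003
```

>>> send_rows:
  series: [0,0,-0.001,0,0,0,-1,0,0,-0.002,0,0,0,-1,0,0,-0.002,0,0,0,-1]

```text
t: 19.05
tcp_pos: [0.6092, 0.0498, 0.1058]
tcp_rot: [3.132, -0.005, -0.246]
ft_force: [-2.8, 1.7, 7.4]
width: 0.005
```

>>> send_rows:
  series: [-0.0005,0,-0.002,0,0,0,-1,-0.001,0,-0.004,0,0,0,-1,-0.001,0,-0.005,0,0,0,-1,-0.001,0,-0.005,0,0,0,-1,-0.001,0,-0.005,0,0,0,-1]

```text
t: 19.47
tcp_pos: [0.6094, 0.0502, 0.104]
tcp_rot: [3.134, -0.008, -0.246]
ft_force: [-3.6, 1.5, 13.0]
width: 0.008
```

```bash
python3 st.py
```

```text
19.47 fix mm [ 32.1 141.9 104. ] F [-3.9  0.5 13. ] rot [ 3.134 -0.008 -0.246]
```

>>> send_rows:
  series: [-0.0005,0,-0.002,0,0,0,-1,-0.001,0,-0.004,0,0,0,-1,-0.001,0,-0.006,0,0,0,-1,-0.001,0,-0.006,0,0,0,-1,-0.001,0,-0.006,0,0,0,-1]

```text
t: 19.88
tcp_pos: [0.6098, 0.0505, 0.1021]
tcp_rot: [3.135, -0.011, -0.245]
ft_force: [-6.6, 1.3, 17.8]
width: 0.005
```

```bash
python3 - <<'E'
from h import *
from st import st
import pickle
st(); pickle.dump({n:camera(n) for n in ("top","scene")},open("c2.pkl","wb"))
E
```

```text
19.88 fix mm [ 32.4 142.3 102.1] F [-6.7 -0.4 17.8] rot [ 3.135 -0.011 -0.245]
```

```bash
python3 - <<'E'
from h import *
import pickle
a=-.25085;c_,n_=np.cos(a),np.sin(a); M=np.array([[c_,n_,0],[-n_,c_,0],[0,0,1]])
L=lambda p:M@(p-[.5431,-.0793,0]); W=lambda q:M.T@np.array(q)+[.5431,-.0793,0]
def pl(c,u,v):
    o,d=ray(c,u,v); o=L(o); d=M@d; return (o+d*(.03-o[0])/d[0])[1:]*1e3
o=[]
for f in ("c1.pkl","c2.pkl"):
    c=pickle.load(open(f,"rb"))["scene"]; g=c["image"].max(2).astype(np.float32); th=.2
    q0,q1=[np.array(proj(c,W([.03,.035+r*np.cos(th),.075+r*np.sin(th)]))) for r in (.05,.10)]
    ax=(q1-q0)/np.linalg.norm(q1-q0); nm=np.array([-ax[1],ax[0]]); B=[]
    for s in np.linspace(0,1,25):
        k=np.arange(-10,10.1,.25); xy=(q0+s*(q1-q0)+k[:,None]*nm).astype(np.float32)
        pr=cv2.remap(g,xy[:,:1],xy[:,1:],cv2.INTER_LINEAR)[:,0]
        j=np.argmin(np.where(abs(k)<4,pr,999)); hl=(pr[j]+np.percentile(pr,75))/2; i=j
        while j<len(k)-1 and pr[j]<hl:j+=1   # lower edge only
        while i>0 and pr[i]<hl:i-=1
        B.append([s,k[j],k[i]])
    print(f); print(np.round(np.array(B)[::4],2).tolist())
    u,v=q1.astype(int); o.append(cv2.resize(np.clip(c["image"][v-35:v+35,u-45:u+25]*1.8,0,255).astype(np.uint8),(400,400),interpolation=cv2.INTER_CUBIC))
cv2.imwrite("pics/cmp.png",cv2.cvtColor(np.hstack(o),cv2.COLOR_RGB2BGR))
E
```

```text
c1.pkl
[[0.0, 3.0, -4.0], [0.17, 3.0, -4.0], [0.33, 3.25, -3.75], [0.5, 3.25, -4.0], [0.67, 3.25, -4.0], [0.83, 3.25, -3.75], [1.0, 3.0, -4.0]]
c2.pkl
[[0.0, 3.75, -3.5], [0.17, 3.75, -3.25], [0.33, 4.0, -3.25], [0.5, 4.0, -3.0], [0.67, 4.0, -3.0], [0.83, 4.25, -2.75], [1.0, 4.25, -2.75]]
```

View pics/cmp.png

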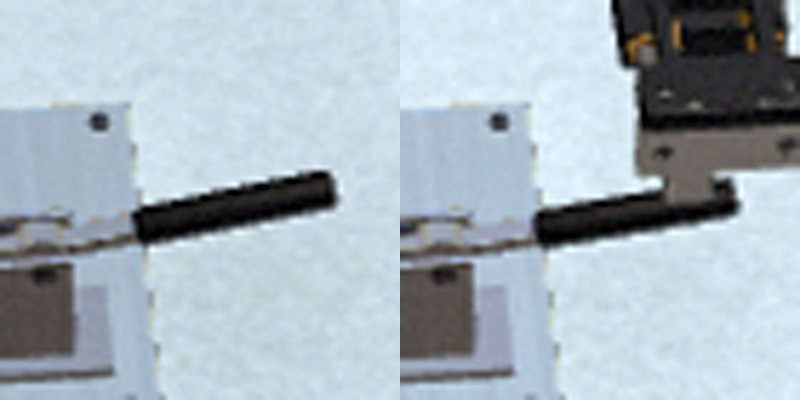

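The last picture pair shows the handle flexing slightly under 18 N and going back. Resistance starts at the same bar angle (about 0.206) each time, rises linearly and exceeds the 10 N cam peak, which is how a slightly elastic stop behaves. I'll release slowly.

>>> send_rows:
  series: [0,0,0.0005,0,0,0,-1,0,0,0.001,0,0,0,-1,0,0,0.002,0,0,0,-1,0,0,0.003,0,0,0,-1,0,0,0.004,0,0,0,-1,0,0,0.005,0,0,0,-1,0,0,0.007,0,0,0,-1,0,0,0.012,0,0,0,-1,0,0,0.03,0,0,0,-1,0,0,0.07,0,0,0,-1,0,0,0.1,0,0,0,-1,0,0,0.12,0,0,0,-1]

```text
t: 20.98
tcp_pos: [0.611, 0.0509, 0.2256]
tcp_rot: [3.136, -0.014, -0.245]
ft_force: [0.5, 0.0, -0.2]
width: 0.007
```

>>> send_rows:
  series: [-0.03,0,0.01,0,0,0,-1,-0.07,0,0.01,0,0,0,-1,-0.11,0,0.01,0,0,0,-1,-0.15,0.01,0.01,0,0,0,-1,-0.19,0.03,0.01,0,0,0,-1,-0.21,0.06,0.01,0,0,0,-1,-0.22,0.1,0.01,0,0,0,-1,-0.22,0.14,0.01,0,0,0,-1,-0.22,0.15,0.01,0,0,0,-1,-0.22,0.15,0.01,0,0,0,-1]

```text
t: 21.82
tcp_pos: [0.3902, 0.2031, 0.2355]
tcp_rot: [3.137, -0.014, -0.24]
ft_force: [-0.5, -0.1, -0.7]
width: 0.003
```

```bash
python3 - <<'E'
from h import *
from st import st
import pickle
st(); d={n:camera(n) for n in ("top","scene")}; pickle.dump(d,open("c3.pkl","wb"))
c1=pickle.load(open("c1.pkl","rb"))
for n,(x,y) in (("scene",(200,180)),("top",(240,170))):
    a=d[n]["image"][y:y+110,x:x+110].astype(int); b=c1[n]["image"][y:y+110,x:x+110].astype(int)
    D=abs(a-b).max(2); print(n,"changed px vs first release",(D>30).sum(),"max",D.max())
f=lambda a:cv2.resize(np.clip(a*1.8,0,255).astype(np.uint8),(400,400),interpolation=cv2.INTER_CUBIC)
cv2.imwrite("pics/fin.png",cv2.cvtColor(np.hstack([f(d["top"]["image"][175:275,255:355]),f(d["scene"]["image"][185:285,205:305])]),cv2.COLOR_RGB2BGR))
E
```

```text
21.82 fix mm [-218.3  235.6  235.5] F [-0.5 -0.3 -0.7] rot [ 3.137 -0.014 -0.24 ]
scene changed px vs first release 0 max 12
top changed px vs first release 0 max 19
```

View pics/fin.png

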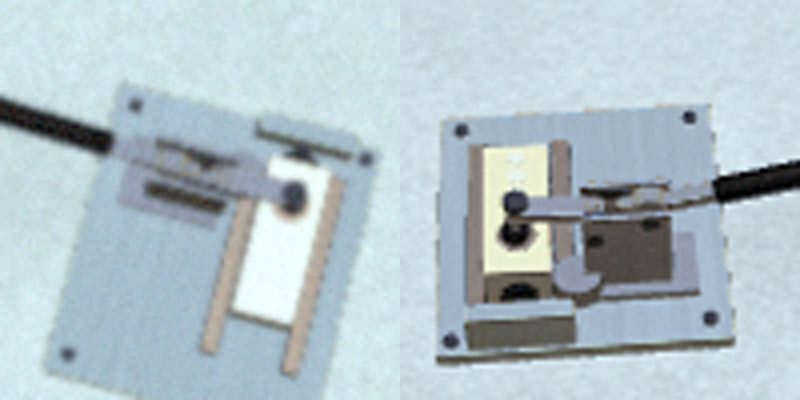

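The handle, foot and cartridge look identical after both releases, and the robot is clear, so I'm handing in.

```bash
python3 -c "
from bench import job_done; print(job_done())"
```

```text
the job is handed in; nothing more can be done
None
```

I pushed the cartridge home and locked the clamp, then handed the job in at about 22 s. One check disagrees: my camera estimate puts the handle short of its stop.

- **Cartridge:** I pushed it past the roller and felt the sprung buffer compress. It then stopped moving between 10.7 and 12.8 N, so the buffer was fully compressed, and I backed off. In the last pictures it lies straight, with its front at the buffer and the foot on top. I have no direct reading of the force it still presses on the buffer with.
- **Clamp:** I swung the handle down past centre and pressed it onto the stop twice, with about 17 N and then 19 N on the tool. After the second release the pictures matched the first, so it stays down by itself. The robot is clear.
- **Forces and bystanders:** the highest reading I saw was about 19 N, against the 25 N limit. I only get readings at the end of each move, so short peaks in between are not seen. The robot never went near the bottle, jar or beaker, but I did not re-measure where they stand.
- **The disagreement:** the camera puts the handle's travel at about 1.07 ± 0.02 rad, short of the 1.11 needed. By feel, the resistance started at the same angle each time, rose steadily past the 10 N cam peak, and the handle came back to the same place. I took that to be a slightly springy stop and the camera figure to be biased, but I could not prove it.

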